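# Snap the cam clamp shut on the U-shaped print

## Task

Two identical cam clamps stand open on the print-finishing bench. On the one that holds the U-shaped print, push the handle up and over its high point, toward the print, until it snaps fully down and the pad holds the print in its nest. Leave the other clamp, the one with the cube, open.

Things in the scene. Friction and masses are not known exactly. Their poses are not given: they have to be found in the camera images.
- jig_u: Fixed clamp to close: aluminium plate 160 x 90 x 12 mm, steel post at x -45 (36 x 38 mm, top z 104). Origin: centre of plate's underside, z up, x from post to print = the way the handle is pushed, within 0.35 rad of world x. Handle axle: along y at x -45, z 90. Handle: flat bar with black crossbar (diameter 16, 56 long in y), its centre 100 mm from the axle. Pressing arm below it, over the print.
- lever_u (a joint): Handle angle a, rad: 0 open stop (start, 0.75 short of upright, leaning away from the print), spring high point 0.9, closed stop 2.0 (over the print). Crossbar centre in jig_u: x = -45 + 100 sin(a-0.75), z = 90 + 100 cos(a-0.75) mm. Needs about 4.5 N at the crossbar at first, less later; let go before 0.9 it springs back, past 0.9 it snaps closed by itself and works arm and pad.
- u_print: Grey U-shaped print, loose in a nest (1.5 mm play, rim 6 mm) on jig_u at x 30, y 0, z 12 mm. Base 26 (x) x 70 (y) x 10 mm, with an upright post 12 mm wide at each y end, 45 mm high in all. Origin: centre of its underside, z up. The pad comes down between its posts. It need not be touched.
- lever_c (a joint): Handle angle (rad) of the other clamp, of the same form but holding a plain 30 mm cube, at least 280 mm to the side. 0 = open, as it starts and as it must stay.

How it is judged (in metres and radians):
At the end, for the whole second after the job is handed in: The handle of jig_u rests within 0.17 rad of its closed stop (joint above 1.83); its pad presses the U-shaped print (clamp-to-print contact above 2 N), which still lies flat in its nest (within 10 mm and 10 degrees); the handle of the other clamp is still open (joint below 0.3) (value of joint lever_u above 1.83 rad and velocity of joint lever_u below 0.2 rad/s and contact force between jig_u and u_print above 2 N and distance between u_print and jig_u below 0.045 m and angle between u_print's own z axis and vertical below 0.17 rad and x of u_print in the frame of jig_u above 0.02 m and z of u_print in the frame of jig_u below 0.016 m and value of joint lever_c below 0.3 rad); the robot touches nothing.
It fails at once if the other clamp's handle is swung from open (joint above 0.6) (value of joint lever_c above 0.6 rad).
It also fails if it takes over 32 s, if anything falls off the work surface, if the arm or the gripper's body presses on something with over 40 N, if the wrist force passes 120 N, or if a joint passes its speed limit or range.

## Robot

A 6-joint arm with a two-finger parallel gripper is mounted at the origin on the work surface. World frame = base frame: x ahead of the robot, y to its left, z up, the work surface at z = 0. Lengths are in m, angles in degrees, forces in N, time in s.
With the tool pointing down it reaches from about 0.35 to 0.875 m from the base axis. Payload 4.2 kg.
Tool frame: the origin (TCP) lies midway between the tips of the shut fingers; the grasp point (between the pads) lies 19 mm behind it; z points along the fingers, y is the direction in which the jaws open and shut (so a half turn about z gives the same grasp; the last joint's range is limited). The gripper opens to 87 mm and grips with 3 to 60 N. Pads are 19 mm wide; open, the fingers measure 117 mm over their backs; the gripper's body (75 mm by 190 mm) begins 51 mm behind the grasp point.
Start: joints at [91.307, 22.042, 0.453, 0, -68.411, -14.817], TCP at [0.146, 0.608, 0.223] pointing down, gripper open.
Joint ranges: [-179.83, 179.83], [-69.29, 118.12], [-61.27, 80.66], [-181.25, 117.63], [-171.15, -9.14], [-177.46, 177.46]. Speed limits (degrees/s): [159.86, 159.86, 180, 180, 180, 180].

## Interface

Orientations are given as a 3x3 rotation matrix whose columns are the frame's x, y, z axes.
In Python, from station import sense, capture, get_calibration, finish_job, spot_in, spot_point gives the robot as it stands.
- The arm moves only by the shell command python3 -m inch 'ROWS'. ROWS is JSON, a list of rows, each an object with "fingers": the finger opening in cm, from 0 to 8.7; "delta_pos": the shift along the tool's x, y, z in cm, a list of three; "spin": the turn about the tool's z in degrees. In form: [{"fingers": fingers, "delta_pos": [dx, dy, dz], "spin": spin}, ...]. A call has 1 to 20 rows; each row is the pose to reach, as a shift and turn from the pose commanded when the call began, along the tool's axes at that moment; what a row does not reach only later rows make up. A row lasts 1/10 s, in which the tool goes at most 50 mm and 8.59 degrees, less where a joint would pass 70% of its speed; a pose out of reach is approached as far as the arm can. A call with a gripper value outside its range is refused whole. The fingers move at their own pace and stop on an object; the grip force is fixed at half the most. Time passes only in rows, so rows that repeat a pose let the fingers close. It gives the time, the measured TCP pose, the force and the opening at its end, in the units of the state.
- sense(): the state, without advancing time (a new reading comes with each control period).
- capture(name): name is "side" or "top" or "wrist"; returns the picture (400x640x3 uint8, red, green, blue); there is no depth.
- get_calibration(name): a dict with "K" (3x3 intrinsics, pixels), "T" (4x4, takes a point from camera to world coordinates). Camera axes: x right, y up, looking along -z (the intrinsics and any distortion apply to the point x, -y, -z); pixel columns grow to the right and rows downward; lengths in m; the calibration is good to about 2 mm. The wrist camera is an equidistant fisheye: a pixel r from the principal point sees the ray r / f radians off the axis. A picture is of the moment at which its call begins: read the wrist's pose just before it. get_calibration takes no time and is no camera call; for the wrist camera it gives the pose at the moment of the call.
- finish_job(): hands the job in, once; it reports no verdict.
Trained networks look in the newest picture that a camera, given by its name, has taken for a name from the list of things; names that differ only in an ending like _2 or _b are one class to them, and where a whole thing is asked for, a point or a joint stands for the part that bears it (a point fixed in the world has none). Each returns a list of dicts, best first, with "conf" (0 to 1); they miss things now and then, are a little off and sometimes report something else, mostly with a low value. They report only what shows in the picture. A call takes as long as a camera call.
- spot_in(camera, target): "extent" ([left, top, right, bottom] as shares, 0 to 1, of the picture: columns of its width, rows of its height, round what is visible of it).
- spot_point(camera, target): "location" ([column, row] as shares, 0 to 1, of the picture: columns of its width, rows of its height: a listed point, or the origin of a listed thing).
The state is a dict: "time_s": time; "joints": joint angles; "joint_velocities": joint speeds; "effort": joint torques, N m; "tcp_pos": TCP position; "ee_rot": TCP orientation; "wrist_force": force on the tool from outside, world axes, zero at the start; "moment": the same for the moment, N m; "gripper_width": opening from 0.0 (shut) to 1.0 (fully open).
Only numpy, scipy, OpenCV 4.12 (cv2) and the standard library are available. Lean on these libraries where they do the work, as an engineer would, in place of code of your own. Each camera call takes 0.05 s, during which the arm holds its last target.

## Working session

There is one attempt and no reset: what is moved stays moved. The work goes in short steps, Python scripts to look and compute and a shell command to move; the robot and the scene stay as the last step left them, time stands still between calls to the robot, and variables do not carry over. Pictures are saved under pics/ and viewed, and the job is handed in when it is done.

```bash
mkdir -p pics; ls; python3 - <<'E'
from station import *
import cv2,numpy as np
s=sense();print(s['time_s'],s['tcp_pos'],s['ee_rot'],s['gripper_width'])
for n in ("side","top"):
    im=capture(n);cv2.imwrite(f'pics/{n}0.png',im[:,:,::-1])
    c=get_calibration(n);print(n,np.round(c['K'],1).tolist(),np.round(c['T'],3).tolist(),[k for k in c])
    for t in('jig_u','u_print','lever_u','lever_c'):
        print(t,spot_in(n,t)[:3]);print('  pt',spot_point(n,t)[:3])
E
```

```text
pics
0.0 [0.14584147 0.6071348  0.22146491] [[ 9.72282420e-01 -2.33809143e-01 -4.23926182e-04]
 [-2.33809510e-01 -9.72280052e-01 -2.14786829e-03]
 [ 9.00162731e-05  2.18745255e-03 -9.99997603e-01]] 1.0006383547959423
side [[365.5, 0.0, 316.9], [0.0, 365.5, 194.0], [0.0, 0.0, 1.0]] [[0.877, 0.284, -0.386, 0.303], [-0.48, 0.501, -0.72, -0.497], [-0.011, 0.817, 0.576, 0.487], [0.0, 0.0, 0.0, 1.0]] ['K', 'T']
jig_u [{'extent': [0.4805, 0.606, 0.6731, 0.8653], 'conf': 0.88}]
  pt [{'location': [0.5869, 0.737], 'conf': 0.85}]
u_print [{'extent': [0.5755, 0.625, 0.6477, 0.7468], 'conf': 0.68}]
  pt [{'location': [0.6083, 0.6947], 'conf': 0.97}]
lever_u [{'extent': [0.3881, 0.3392, 0.448, 0.4167], 'conf': 0.67}, {'extent': [0.482, 0.6122, 0.5731, 0.7035], 'conf': 0.58}]Traceback (most recent call last):
  File "<stdin>", line 8, in <module>
ValueError: it knows: jig, u_print
```

```bash
python3 - <<'E'
from station import *
import cv2,numpy as np
n="top"
im=capture(n);cv2.imwrite(f'pics/{n}0.png',im[:,:,::-1])
c=get_calibration(n);print(n,np.round(c['K'],1).tolist(),np.round(c['T'],3).tolist())
for t in('jig_u','u_print'):
    print(t,spot_in(n,t)[:3]);print('  pt',spot_point(n,t)[:3])
print(spot_in(n,'lever_u'))
E
```

```text
top [[501.7, 0.0, 322.9], [0.0, 501.7, 202.6], [0.0, 0.0, 1.0]] [[0.005, 0.997, -0.074, 0.503], [-1.0, 0.004, -0.016, -0.003], [-0.016, 0.074, 0.997, 1.017], [0.0, 0.0, 0.0, 1.0]]
jig_u [{'extent': [0.6186, 0.4037, 0.7463, 0.681], 'conf': 0.77}, {'extent': [0.3792, 0.4803, 0.4287, 0.6042], 'conf': 0.59}]
  pt [{'location': [0.6636, 0.5098], 'conf': 0.93}]
u_print [{'extent': [0.6317, 0.454, 0.6925, 0.5058], 'conf': 0.59}]
  pt [{'location': [0.662, 0.4785], 'conf': 0.58}]
[{'extent': [0.6748, 0.5547, 0.7473, 0.6753], 'conf': 0.96}, {'extent': [0.3795, 0.4852, 0.4309, 0.6108], 'conf': 0.71}]
```

View pics/side0.png

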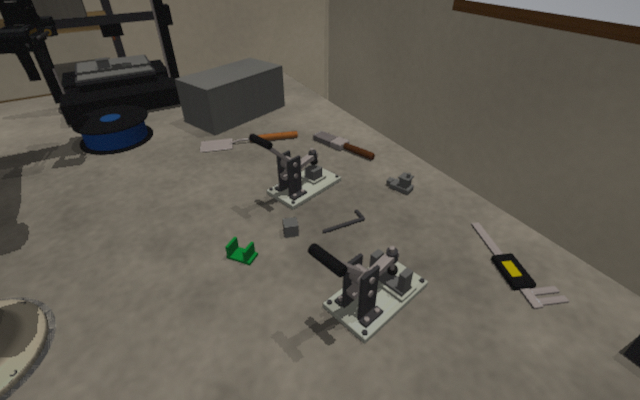

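View pics/top0.png

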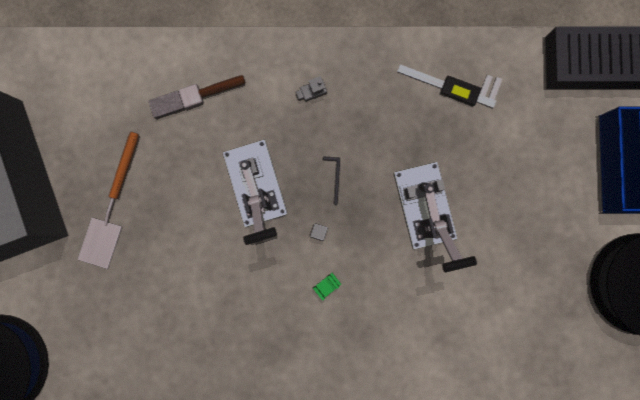

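```bash
python3 - <<'E'
import cv2,numpy as np
a=cv2.imread('pics/top0.png')[150:280,385:490];b=cv2.imread('pics/side0.png')[225:345,300:440];c=cv2.imread('pics/top0.png')[130:260,215:295]
r=lambda x,h:cv2.resize(x,None,fx=h/x.shape[0],fy=h/x.shape[0],interpolation=cv2.INTER_CUBIC)
cv2.imwrite('pics/z1.png',r(a,590));cv2.imwrite('pics/z2.png',np.hstack([r(b,400),r(c,400)]))
E
```

```text
(no output)
```

View pics/z1.png

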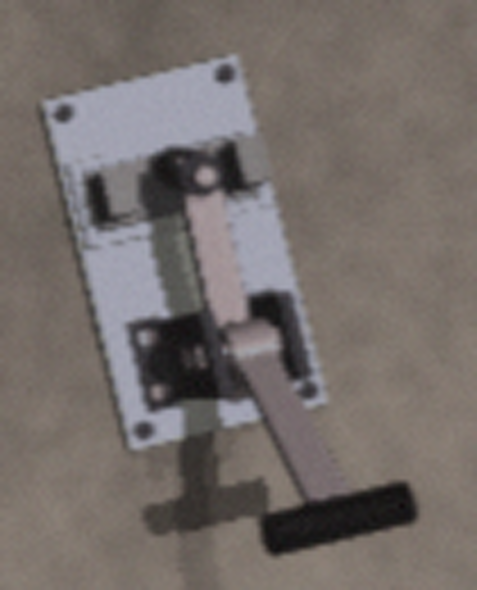

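View pics/z2.png

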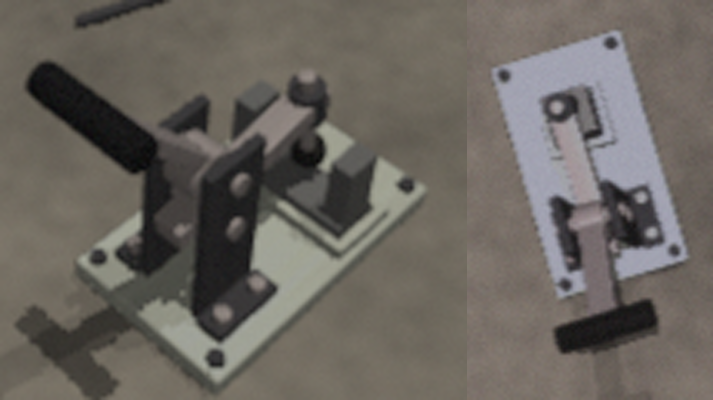

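The right-hand clamp in the top view (plate corners near (394,172), (437,162), (457,239), (414,249); crossbar near (460,264)) holds the U. The left one, near (255,183), holds the cube.

```bash
cat > h.py <<'E'
import numpy as np
from station import *
def unproj(n,uv,z):
    c=get_calibration(n);K,T=np.array(c['K']),np.array(c['T'])
    d=np.linalg.inv(K)@np.array([uv[0],uv[1],1]);d=T[:3,:3]@(d*[1,-1,-1])
    o=T[:3,3];return o+d*(z-o[2])/d[2]
def proj(n,p):
    c=get_calibration(n);K,T=np.array(c['K']),np.array(c['T'])
    q=T[:3,:3].T@(np.array(p)-T[:3,3])*[1,-1,-1];q=K@q;return q[:2]/q[2]
E
python3 - <<'E'
from h import *
np.set_printoptions(precision=4,suppress=True)
s=590/130
C=np.array([(42,102),(238,55),(327,402),(130,450)])/s+[385,150]
P=np.array([unproj('top',u,.012)for u in C]);print(P)
print([np.linalg.norm(P[i]-P[i-1]) for i in range(4)])
o=P.mean(0)[:2]; x=(P[0]+P[1]-P[2]-P[3])[:2];th=np.arctan2(x[1],x[0]);print(o,th)
R=np.array([[np.cos(th),-np.sin(th)],[np.sin(th),np.cos(th)]])
w=lambda x,y,z:np.r_[o+R@[x,y],z]
a=0;cb=lambda a,y=0:w(-.045+.1*np.sin(a-.75),y,.09+.1*np.cos(a-.75))
for y in(-.028,0,.028):print('cb',cb(0,y),(proj('top',cb(0,y))-[385,150])*s,(proj('side',cb(0,y))-[300,225])*400/120)
print('bar meas', [unproj('top',np.array(u)/s+[385,150],.163) for u in((272,535),(408,503))])
for c in [(.08,.045),(.08,-.045),(-.08,-.045),(-.08,.045)]:print((proj('side',w(*c,.012))-[300,225])*400/120)
E
```

```text
[[ 0.6391 -0.1307  0.012 ]
 [ 0.6604 -0.2176  0.012 ]
 [ 0.507  -0.2548  0.012 ]
 [ 0.4855 -0.1685  0.012 ]]
[np.float64(0.15808723790928841), np.float64(0.08945553023458575), np.float64(0.15779541567343625), np.float64(0.08893058830763798)]
[ 0.573  -0.1929] 0.23926394001489262
cb [ 0.4697 -0.2469  0.1632] [409.4773 501.6414] [140.9578 155.9358]
cb [ 0.463  -0.2197  0.1632] [336.1241 519.176 ] [ 86.4542 114.1414]
cb [ 0.4564 -0.1925  0.1632] [262.761  536.7129] [35.939  75.4055]
bar meas [array([ 0.4571, -0.196 ,  0.163 ]), array([ 0.4692, -0.2464,  0.163 ])]
[284.4125  94.2488]
[425.2144 186.904 ]
[212.7574 381.4464]
[ 70.7918 256.5262]
```

```bash
python3 -m inch '[{"fingers":0,"delta_pos":[0,0,-4],"spin":0},{"fingers":0,"delta_pos":[2,2,-7],"spin":0},{"fingers":0,"delta_pos":[5,4,-7],"spin":0},{"fingers":0,"delta_pos":[8,6,-7],"spin":0},{"fingers":0,"delta_pos":[11,8.2,-7],"spin":0},{"fingers":0,"delta_pos":[14,10.5,-7],"spin":0},{"fingers":0,"delta_pos":[17,12.7,-7],"spin":0},{"fingers":0,"delta_pos":[20,15,-7],"spin":0},{"fingers":0,"delta_pos":[23,17.2,-7],"spin":0},{"fingers":0,"delta_pos":[26,19.5,-7],"spin":0},{"fingers":0,"delta_pos":[29,21.7,-7],"spin":0},{"fingers":0,"delta_pos":[32,24,-7],"spin":0},{"fingers":0,"delta_pos":[32,24,-7],"spin":0},{"fingers":0,"delta_pos":[32,24,-7],"spin":0}]'
```

```text
time_s: 2.0
tcp_pos: [0.4014, 0.299, 0.2927]
ee_rot: [[0.972, -0.235, 0.0], [-0.235, -0.972, 0.0], [-0.0, -0.0, -1.0]]
wrist_force: [0.1, 0.1, 0.6]
gripper_width: 0.004
```

```bash
python3 -m inch '[{"fingers":0,"delta_pos":[1,3.5,0],"spin":-2},{"fingers":0,"delta_pos":[2,7,0],"spin":-4},{"fingers":0,"delta_pos":[3,10.5,0],"spin":-6},{"fingers":0,"delta_pos":[4,14,0],"spin":-8},{"fingers":0,"delta_pos":[5,17.7,0],"spin":-10},{"fingers":0,"delta_pos":[6,21.2,0],"spin":-12},{"fingers":0,"delta_pos":[7,24.8,0],"spin":-14},{"fingers":0,"delta_pos":[8,28.3,0],"spin":-16},{"fingers":0,"delta_pos":[9,31.9,0],"spin":-18},{"fingers":0,"delta_pos":[10,35.4,0],"spin":-20},{"fingers":0,"delta_pos":[11,39,0],"spin":-22},{"fingers":0,"delta_pos":[12,42.5,0],"spin":-24},{"fingers":0,"delta_pos":[13,46,0],"spin":-26},{"fingers":0,"delta_pos":[14.4,50.9,0],"spin":-27.2},{"fingers":0,"delta_pos":[14.4,50.9,0],"spin":-27.2},{"fingers":0,"delta_pos":[14.4,50.9,0],"spin":-27.2},{"fingers":0,"delta_pos":[14.4,50.9,0],"spin":-27.2}]'
```

```text
time_s: 3.7
tcp_pos: [0.4224, -0.2279, 0.2925]
ee_rot: [[0.971, 0.238, 0.0], [0.238, -0.971, 0.0], [0.0, -0.0, -1.0]]
wrist_force: [0.3, -0.5, -0.2]
gripper_width: 0.004
```

```bash
python3 -m inch '[{"fingers":0,"delta_pos":[0,0,4],"spin":0},{"fingers":0,"delta_pos":[0,0,8],"spin":0},{"fingers":0,"delta_pos":[0,0,11],"spin":0},{"fingers":0,"delta_pos":[0,0,13],"spin":0},{"fingers":0,"delta_pos":[0,0,14.2],"spin":0},{"fingers":0,"delta_pos":[0,0,14.2],"spin":0},{"fingers":0,"delta_pos":[0,0,14.2],"spin":0}]'
python3 - <<'E'
from station import *
import cv2
for n in('side','top','wrist'):
    im=capture(n);cv2.imwrite(f'pics/{n}1.png',im[:,:,::-1])
E
```

```text
time_s: 4.4
tcp_pos: [0.423, -0.228, 0.1513]
ee_rot: [[0.971, 0.239, 0.001], [0.239, -0.971, -0.0], [0.001, 0.001, -1.0]]
wrist_force: [0.1, -0.4, 0.8]
gripper_width: 0.004
```

View pics/side1.png

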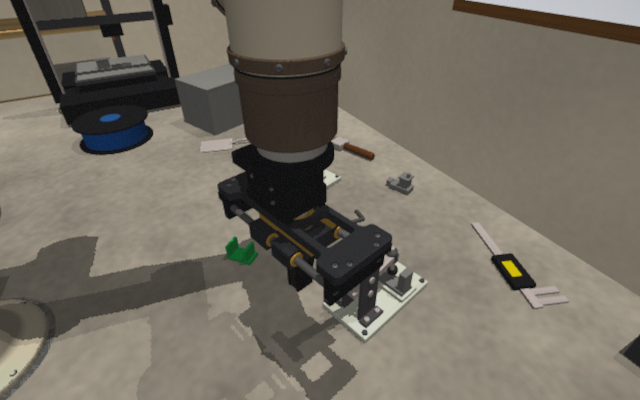

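View pics/wrist1.png

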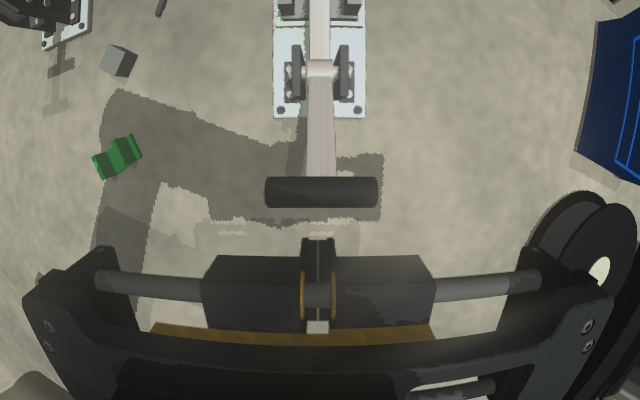

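The wrist view shows the shut fingers (318,245) centred behind the crossbar (321,192). I'll push along the arc.

```bash
python3 -m inch '[{"fingers":0,"delta_pos":[0.8,0,0],"spin":0},{"fingers":0,"delta_pos":[1.6,0,0],"spin":0},{"fingers":0,"delta_pos":[2.4,0,0],"spin":0},{"fingers":0,"delta_pos":[3.2,0,-0.6],"spin":0},{"fingers":0,"delta_pos":[4,0,-1.2],"spin":0},{"fingers":0,"delta_pos":[4.5,0,-1.5],"spin":0},{"fingers":0,"delta_pos":[5,0,-1.8],"spin":0},{"fingers":0,"delta_pos":[5,0,-1.8],"spin":0}]'
python3 - <<'E'
from station import *
import cv2
for n in('side','wrist'):
    im=capture(n);cv2.imwrite(f'pics/{n}2.png',im[:,:,::-1])
E
```

```text
time_s: 5.35
tcp_pos: [0.4678, -0.2179, 0.1691]
ee_rot: [[0.972, 0.237, -0.009], [0.237, -0.972, -0.001], [-0.009, -0.001, -1.0]]
wrist_force: [-9.4, -2.9, 7.4]
gripper_width: 0.005
```

View pics/wrist2.png

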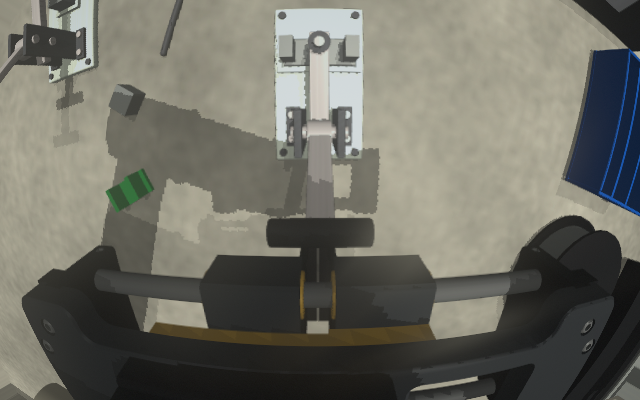

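```bash
python3 -m inch '[{"fingers":0,"delta_pos":[0.8,0,-0.4],"spin":0},{"fingers":0,"delta_pos":[1.6,0,-0.6],"spin":0},{"fingers":0,"delta_pos":[2.4,0,-0.7],"spin":0},{"fingers":0,"delta_pos":[3.2,0,-0.8],"spin":0},{"fingers":0,"delta_pos":[4,0,-0.8],"spin":0},{"fingers":0,"delta_pos":[4.8,0,-0.8],"spin":0},{"fingers":0,"delta_pos":[5.6,0,-0.7],"spin":0},{"fingers":0,"delta_pos":[6.4,0,-0.6],"spin":0},{"fingers":0,"delta_pos":[7.2,0,-0.5],"spin":0},{"fingers":0,"delta_pos":[7.8,0,-0.4],"spin":0},{"fingers":0,"delta_pos":[7.8,0,-0.4],"spin":0}]'
python3 - <<'E'
from station import *
import cv2
for n in('side','wrist'):
    im=capture(n);cv2.imwrite(f'pics/{n}3.png',im[:,:,::-1])
E
```

```text
time_s: 6.55
tcp_pos: [0.5474, -0.1984, 0.1721]
ee_rot: [[0.971, 0.237, -0.0], [0.237, -0.971, 0.0], [-0.0, -0.0, -1.0]]
wrist_force: [-0.3, 0.1, 0.3]
gripper_width: 0.005
```

View pics/wrist3.png

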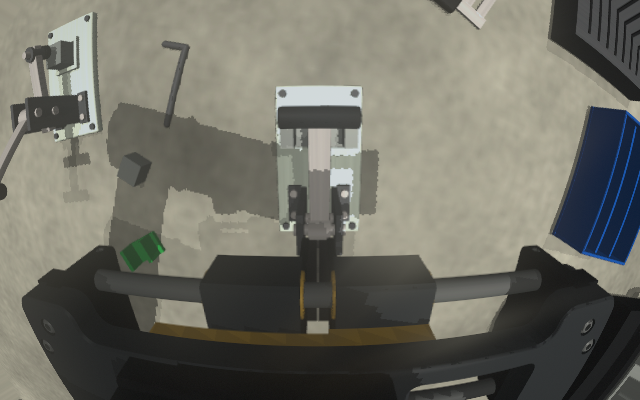

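The crossbar has snapped over to (320,117) above the plate's far end, and the force is back to zero. I'll retreat and check.

```bash
python3 -m inch '[{"fingers":0,"delta_pos":[-2,0,-3],"spin":0},{"fingers":0,"delta_pos":[-5,0,-6],"spin":0},{"fingers":0,"delta_pos":[-8,0,-9],"spin":0},{"fingers":0,"delta_pos":[-11,0,-11],"spin":0},{"fingers":0,"delta_pos":[-14,0,-12],"spin":0},{"fingers":0,"delta_pos":[-16,0,-12],"spin":0},{"fingers":0,"delta_pos":[-16,0,-12],"spin":0},{"fingers":0,"delta_pos":[-16,0,-12],"spin":0},{"fingers":0,"delta_pos":[-16,0,-12],"spin":0}]'
python3 - <<'E'
from h import *
import cv2
im=capture('side')[:,:,::-1];cv2.imwrite('pics/side4.png',im)
b=capture('top')[:,:,::-1];cv2.imwrite('pics/top4.png',b)
r=lambda x:cv2.resize(x,None,fx=400/x.shape[0],fy=400/x.shape[0],interpolation=cv2.INTER_CUBIC)
cv2.imwrite('pics/z4.png',np.hstack([r(im[225:345,320:440]),r(b[140:280,360:490])]))
o=np.array([.573,-.1929]);th=.239;R=np.array([[np.cos(th),-np.sin(th)],[np.sin(th),np.cos(th)]])
for a in(1.6,1.83,2.0):
  for y in(-.028,.028):
    p=np.r_[o+R@[-.045+.1*np.sin(a-.75),y],.09+.1*np.cos(a-.75)]
    print(a,y,(proj('side',p)-[320,225])*400/120,(proj('top',p)-[360,140])*400/140+[400,0])
E
```

```text
time_s: 7.55
tcp_pos: [0.3915, -0.2364, 0.2917]
ee_rot: [[0.972, 0.237, -0.001], [0.237, -0.972, 0.0], [-0.001, -0.001, -1.0]]
wrist_force: [-0.3, 0.1, 0.2]
gripper_width: 0.008
1.6 -0.028 [312.02555014  -6.00181827] [665.19427131 110.93935261]
1.6 0.028 [208.0443781  -64.36466084] [574.74293415 132.50321519]
1.83 -0.028 [323.70594353  14.20866423] [652.43558707  94.15016655]
1.83 0.028 [222.33120984 -43.51330183] [564.01173916 115.22814711]
2.0 -0.028 [327.40817715  34.09115036] [643.9439822   87.13890278]
2.0 0.028 [228.03267467 -23.53918152] [557.09952292 107.8392687 ]
```

View pics/z4.png

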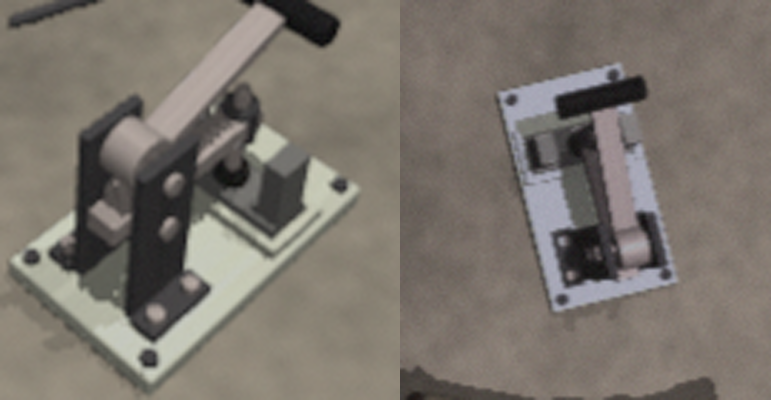

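View pics/side4.png

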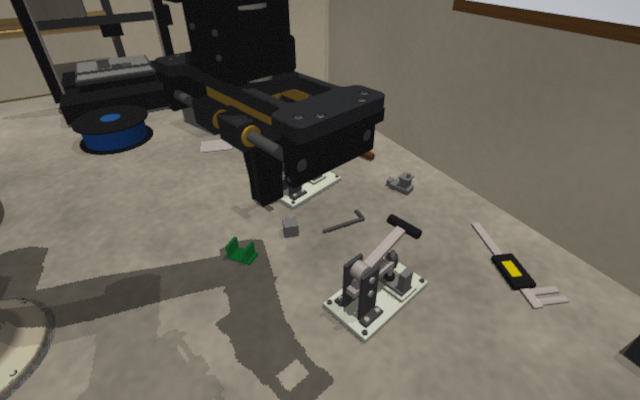

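View pics/top4.png

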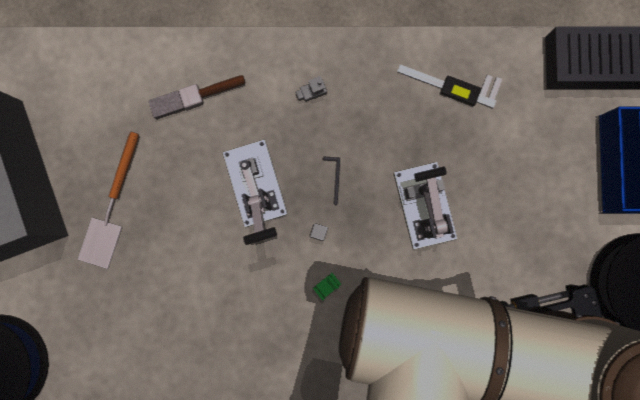

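The crossbar ends, at (642,87) in the enlarged top view and (325,32) in the enlarged side view, match the projection for a = 2.0. The pad is down between the posts, the cube clamp's handle hasn't moved, and the arm is clear.

```bash
python3 -c "
from station import *
s=sense();print(s['time_s'],s['wrist_force']);print(finish_job())"
```

```text
7.65 [ 0.31224532 -0.07934847  0.06188751]
the job is handed in; nothing more can be done
None
```

I closed the clamp with the U-shaped print and handed the job in at 7.65 s. I pushed the crossbar up and over its high point with the shut fingers, it snapped down by itself, and I backed the arm off.

- **Handle:** In the last top and side pictures the crossbar sits where a handle angle of about 2.0 rad puts it. That is the closed stop, and it clears the 1.83 rad limit.
- **Print and pad:** The pad is down between the print's posts, and the print looks flat in its nest. I could not measure the pad's force on the print, so the 2 N contact is judged from the pictures only.
- **Other clamp:** The cube clamp's handle is in its starting open position in the top view.
- **Robot:** The wrist force was about 0 N at hand-in and the arm was clear of everything. The highest wrist force I read was about 12 N, partway through the push; forces were only read at the end of each move.
- **Checks:** No check failed or disagreed. One detection call failed early because that network does not know the joint names, so I located the clamp from its plate corners instead.

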